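# Uncover a test lens and open its aperture ring

## Robot

A 7-joint arm with a two-finger parallel gripper is mounted at the origin on the work surface. World frame = base frame: x ahead of the robot, y to its left, z up, the work surface at z = 0. Lengths are in m, angles in rad, forces in N, time in s.
With the tool pointing down it reaches from about 0.4 to 0.85 m from the base axis. Payload 10.4 kg.
Tool frame: the origin (TCP) lies at the very end of the fingers, on their centre line; the grasp point (between the pads) lies 19 mm behind it; z points along the fingers, y is the direction in which the jaws open and shut (so a half turn about z gives the same grasp; the last joint's range is limited). The gripper opens to 87 mm and grips with 3 to 60 N. Pads are 19 mm wide; open, the fingers measure 117 mm over their backs; the gripper's body (75 mm by 190 mm) begins 51 mm behind the grasp point.
Start: joints at [-1.267, 0.332, -0.065, 1.46, 0.022, 1.35, -0.088], TCP at [0.201, 0.592, 0.223] pointing down, gripper open.
Joint ranges: [-2.6, 2.6], [-0.5, 2.12], [-1.47, 1.34], [0.16, 2.42], [-1.27, 4.41], [0.06, 2.06], [-2.6, 2.6]. Speed limits (rad/s): [2.22, 2.22, 2.79, 2.79, 3.14, 3.14, 3.14].

## Interface

Orientations are given as a unit quaternion [x, y, z, w].
In Python, from bench import r, eyes, job gives the robot as it stands. The module is installed in compiled form; this text tells all that it offers.
- The arm moves only by the tool play_rows, never from a script. Its argument "motion" is a list of rows, each a list of 7 numbers: the shift along the tool's x, y, z as a fraction of full scale, then the turn, a rotation vector about the tool's x, y, z as a fraction of full scale, then the opening in per cent of the stroke, from 0 (shut) to 100 (fully open). A call has 1 to 5 rows; each row is the pose to reach, as a shift and turn from the pose commanded when the call began, along the tool's axes at that moment; what a row does not reach only later rows make up. Full scale, the value 1, is 0.2 m for a shift and 90 degrees for a turn. A row lasts 1/8 s, in which the tool goes at most 62.5 mm and 10.7 degrees, less where a joint would pass 70% of its speed; a pose out of reach is approached as far as the arm can. A call with a number of a shift or a turn outside -1 to 1 is refused whole. A call with a gripper value outside its range is refused whole. The fingers move at their own pace and stop on an object; "squeeze" is the grip in N (left out, the last holds). Time passes only in rows, so rows that repeat a pose let the fingers close. It gives the time, the measured TCP pose, the force and the opening at its end, in the units of the state.
- r.read_state(): the state, without advancing time (a new reading comes with each control period).
- eyes.camera(name): name is "scene" or "top" or "wrist"; returns a dict with "image" (384x512x3 uint8, red, green, blue), "mtx" (3x3 intrinsics, pixels), "R" (3x3) and "t" (3): a world point X has camera coordinates R X + t. Camera axes: x right, y down, z forward; pixel columns grow to the right and rows downward; lengths in m; the calibration is good to about 2 mm. The wrist camera is an equidistant fisheye: a pixel r from the principal point sees the ray r / f radians off the axis. A picture is of the moment at which its call begins. There is no depth.
- job.close_job(): hands the job in, once; it reports no verdict.
Trained networks look in a picture, given as the dict that the camera call returned (one of the last four; its "shot" number tells which), for a name from the list of things; names that differ only in an ending like _2 or _b are one class to them, and where a whole thing is asked for, a point or a joint stands for the part that bears it (a point fixed in the world has none). Each returns a list of dicts, best first, with "p" (0 to 1); they miss things now and then, are a little off and sometimes report something else, mostly with a low value. They report only what shows in the picture. A call takes as long as a camera call. They do not tell look-alikes from the thing itself.
- eyes.regions_of(picture, label): "region" (384x512 bool, what is visible of it) and "xy" ([column, row] in pixels, amid what is visible of it).
- eyes.landmark_of(picture, label): "xy" ([column, row] in pixels: a listed point, or the origin of a listed thing).
The state is a dict: "time": time; "joint_positions": joint angles; "joint_vel": joint speeds; "joint_torque": joint torques, N m; "ee_pos": TCP position; "eef_rot": TCP orientation; "ft_force": force on the tool from outside, world axes, zero at the start; "torque": the same for the moment, N m; "width": finger opening in m.
Only numpy, scipy, OpenCV 4.12 (cv2) and the standard library are available. Lean on these libraries where they do the work, as an engineer would, in place of code of your own. Each camera call takes 0.05 s, during which the arm holds its last target. There are 200 camera calls.

## Task

Lift the clear dust cover off the upright test lens and stand it upright inside the round tray. Then turn the slim knurled aperture ring clockwise (seen from above) until it rests against its end stop, without touching the fixed rings just above and below it and without forcing it at the stop, which would twist the whole lens in its clamp. Leave the mirror stand, bottle and screwdriver alone.

Things in the scene. Friction and masses are not known exactly. Their poses are not given: they have to be found in the camera images.
- mount: Lens mount: dark steel block 110 x 110 mm, 25 mm high, fixed to the table; origin at the centre of its underside, z up, x and y along its sides. On its centre stands the lens, axis vertical: a stack of three coaxial rings, lower fixed ring, slim aperture ring, upper fixed ring with the glass on top. The lens sits in a clamp that slips when the lens is twisted with more than about 0.4 N m.
- ring_mid (a point): Centre of the slim dark knurled aperture ring: 60 mm diameter, 11 mm high, from 57 to 68 mm above the table; the point lies on the lens axis at half its height (62.5 mm), straight above the mount's origin; the ring turns about the vertical through it. Fingertips closing on the ring must end between 57 and 68 mm above the table.
- cover: Clear plastic dust cover, 0.08 to 0.17 kg: an upside-down cup 88 mm in outer diameter (82 mm inside) and 75 mm high, with a black knob on top; origin at the centre of its rim, which rests on the mount's top, z up. It surrounds the lens with about 6 mm of room all round and clears its top by 8 mm, so lift it straight up by at least 75 mm.
- cover_knob (a point): Middle of the cover's black knob, 89 mm above the cover's rim. The knob is an upright cylinder of 20 mm diameter, 22 mm high, reaching from 3 mm to 25 mm above the cover's flat roof (75 mm above its rim), on a thin neck.
- tray: Round shallow aluminium tray fixed to the table, 150 mm outer diameter, rim 12 mm high and 4 mm thick, floor 4 mm thick; origin at the centre of its underside.
- tray_in (a point): Centre of the tray's inner floor, 4 mm above the table.
- mirror: Bystander: small square mirror on a post with a 50 mm square foot, 93 mm high; origin at the centre of its underside.
- bottle: Bystander: small white bottle, 40 mm diameter, 85 mm high; origin at the centre of its underside.
- driver: Bystander: screwdriver lying on the table, 160 mm long; handle towards its -x.
- lower_ring (a point): Plain bright lower fixed ring, 70 mm diameter, 25 to 55 mm above the table, so it stands 5 mm further out than the aperture ring; this point is the centre of its top face. Not to be touched by the robot.
- upper_ring (a point): Plain bright upper fixed ring, 53 mm diameter, 70 to 88 mm above the table, so the aperture ring stands 3.5 mm proud of it; this point is the centre of its top face. Not to be touched by the robot.
- ring_mark (a point): White index mark on the top face of the aperture ring, 28 mm from the lens axis: shows how far the ring has turned. The ring needs 0.9 to 1.35 rad clockwise to meet its end stop, a different amount each time, which nothing shows: it must be felt. Turning it takes about 0.15 N m, all the way alike; it stays where it is left.
- lens_edge (a point): Small dark set screw head on the side of the lower fixed ring, 35 mm from the lens axis, 40 mm above the table: it moves only if the whole lens twists in its clamp. Its place round the lens says nothing of where the stop is. The end stop belongs to the lens.
There are look-alikes about, which are no part of the job. Of the things like the cover, leave any that is green or yellow; of the rest the smaller one is meant.

How it is judged:
On the way, in this order (a step that is already met when the one before it is completed fails the run):
1. the cover stands upright inside the tray, let go (horizontal distance between cover and tray_in below 0.027 m and height (world z) of cover below 0.008 m and angle between cover's own z axis and vertical below 0.06 rad and contact force between the fingers and cover below 0.1 N), for 0.2 s.
2. the aperture ring is at its end stop (value of joint aperture above 1.42 rad), for 0.2 s.
At the end, for the whole second after the job is handed in: The cover stands at rest and upright (within 0.06 rad) on the tray's floor, its axis within 27 mm of the tray's centre; the aperture ring is within 0.03 rad of its end stop (horizontal distance between cover and tray_in below 0.027 m and height (world z) of cover below 0.008 m and angle between cover's own z axis and vertical below 0.06 rad and linear speed of cover below 0.02 m/s and value of joint aperture above 1.42 rad); the robot touches nothing.
It fails at once if the robot touches one of the fixed rings (more than 0.5 N) (contact force between any of the fingers, the arm and barrel_c0 above 0.5 N or contact force between any of the fingers, the arm and barrel_c1 above 0.5 N).
It fails at once if the lens is twisted in its clamp by more than 0.06 rad (its edge moves by over 2 mm) (distance of lens_edge from where it was at the start of the episode above 0.0021 m).
It fails at once if a bystander is moved by more than 15 mm (distance of any of mirror, bottle, driver from where it was at the start of the episode above 0.015 m).
It also fails if it takes over 72 s, if anything falls off the work surface, if the arm or the gripper's body presses on something with over 40 N, if the wrist force passes 120 N, or if a joint passes its speed limit or range.

## Working session

There is one attempt and no reset: what is moved stays moved. The work goes in short steps, Python scripts to look and compute and a tool call to move; the robot and the scene stay as the last step left them, time stands still between calls to the robot, and variables do not carry over. Pictures are saved under pics/ and viewed, about 8 in all and at most 12, crops included, and the job is handed in when it is done.

Besides the shell and the picture viewer there is one more tool, called after "Request:" as name(argument=value, ...) on one line, values as JSON. play_rows: Moves the arm, as the interface text tells. Shift numbers are shares of 0.2 m and turn numbers shares of 90 degrees, none past 1 either way. Its arguments: {"type":"object","properties":{"motion":{"type":"array","items":{"type":"array","items":{"type":"number"}}},"squeeze":{"type":"number"}},"required":["motion"]}

```bash
mkdir -p pics; cat > h.py <<'E'
import numpy as np, cv2
from scipy.spatial.transform import Rotation as Ro
from bench import r, eyes, job
def ray(p,xy):
    K=np.array(p["mtx"]);R=np.array(p["R"]);t=np.array(p["t"])
    d=np.linalg.inv(K)@[xy[0],xy[1],1.]
    return -R.T@t, R.T@d
def at_z(p,xy,z):
    c,d=ray(p,xy); return c+d*(z-c[2])/d[2]
def tri(pts):
    A=np.zeros((3,3));b=np.zeros(3)
    for p,xy in pts:
        c,d=ray(p,xy);d=d/np.linalg.norm(d);M=np.eye(3)-np.outer(d,d);A+=M;b+=M@c
    return np.linalg.solve(A,b)
def save(p,n): cv2.imwrite("pics/"+n,p["image"][:,:,::-1])
E
python3 - <<'E'
from h import *
np.set_printoptions(precision=4,suppress=True)
T=eyes.camera("top");S=eyes.camera("scene")
im=np.vstack([T["image"],S["image"]])
cv2.imwrite("pics/a.png",cv2.resize(im,(800,600*2))[:, :, ::-1][:600]);cv2.imwrite("pics/b.png",cv2.resize(im,(800,1200))[600:,:,::-1])
Z=dict(mount=0,cover=.025,cover_knob=.114,tray=0,tray_in=.004,mirror=0,bottle=0,driver=0.01,ring_mid=.0625,ring_mark=.068,lens_edge=.04)
for n,z in Z.items():
    for nm,p in(("top",T),("scene",S)):
        for d in eyes.landmark_of(p,n)[:4]: print(n,nm,round(d["p"],2),np.round(d["xy"],1),at_z(p,d["xy"],z))
s=r.read_state();print(s["ee_pos"],s["eef_rot"],s["width"],s["time"])
E
```

```text
mount top 0.95 [203.9 206.6] [0.5488 0.2031 0.    ]
mount scene 0.69 [293.3 254. ] [0.5548 0.1983 0.    ]
cover top 0.94 [210.7 149.2] [0.6929 0.1877 0.025 ]
cover top 0.69 [223.6 272.7] [0.3836 0.1473 0.025 ]
cover top 0.68 [133.8 219. ] [0.5121 0.3724 0.025 ]
cover top 0.61 [205.7 205.1] [0.5486 0.1958 0.025 ]
cover scene 0.89 [369.6 296.7] [0.5137 0.3751 0.025 ]
cover scene 0.85 [235.5 286.2] [0.7077 0.1938 0.025 ]
cover scene 0.77 [331.9 203.7] [0.4035 0.1616 0.025 ]
cover scene 0.72 [294.7 242.8] [0.5455 0.1895 0.025 ]
cover_knob top 0.97 [219.8 268.1] [0.3916 0.1497 0.114 ]
cover_knob top 0.94 [127.7 214.7] [0.5099 0.3635 0.114 ]
cover_knob top 0.89 [212.7 137.2] [0.6968 0.1744 0.114 ]
cover_knob top 0.62 [200.8 194.3] [0.5591 0.1979 0.114 ]
cover_knob scene 0.93 [342.1 168.9] [0.3762 0.1481 0.114 ]
cover_knob scene 0.76 [233.5 263.3] [0.7087 0.194  0.114 ]
cover_knob scene 0.67 [380.5 271. ] [0.5085 0.3713 0.114 ]
cover_knob scene 0.55 [298.9 221.4] [0.55   0.1969 0.114 ]
tray top 0.58 [369.7 198.1] [ 0.575  -0.2184  0.    ]
tray scene 0.76 [186.9 155.2] [ 0.5739 -0.2106  0.    ]
tray_in top 0.84 [367.5 193. ] [ 0.5874 -0.2123  0.004 ]
tray_in scene 0.84 [188.8 151. ] [ 0.563  -0.2176  0.004 ]
mirror top 0.64 [281.3 149. ] [0.7025 0.0067 0.    ]
mirror top 0.5 [365.5 197.1] [ 0.5774 -0.2078  0.    ]
mirror scene 0.68 [192.1 231.1] [0.6965 0.0095 0.    ]
bottle top 0.51 [282.9 269.5] [0.3935 0.0027 0.    ]
bottle scene 0.87 [292.5 169.9] [0.3859 0.0051 0.    ]
driver top 0.78 [158.8 150.6] [0.6921 0.3229 0.01  ]
driver scene 0.7 [285.1 337.8] [0.6934 0.33   0.01  ]
lens_edge top 0.33 [367.5 197. ] [ 0.5703 -0.2036  0.04  ]
[0.2006 0.5919 0.2226] [ 0.1627  0.9867  0.     -0.    ] 0.08701473983364183 1.2
```

View pics/a.png

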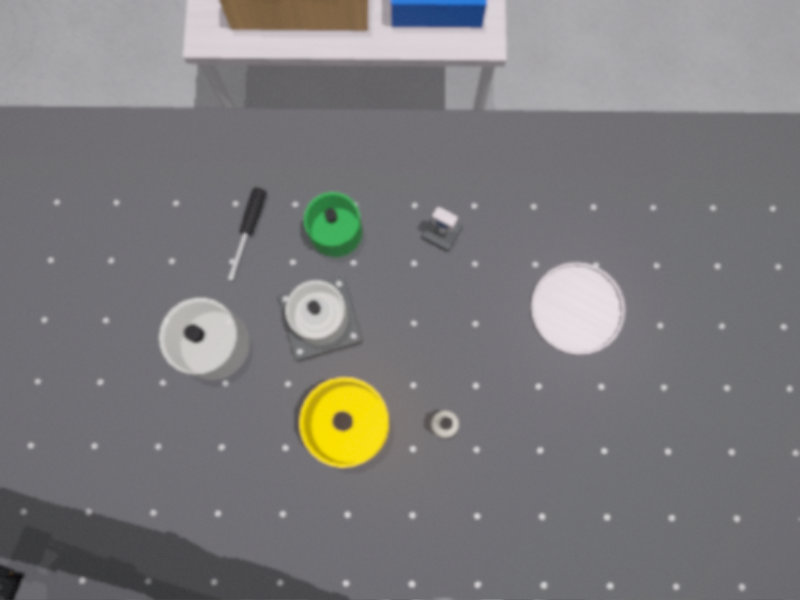

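View pics/b.png

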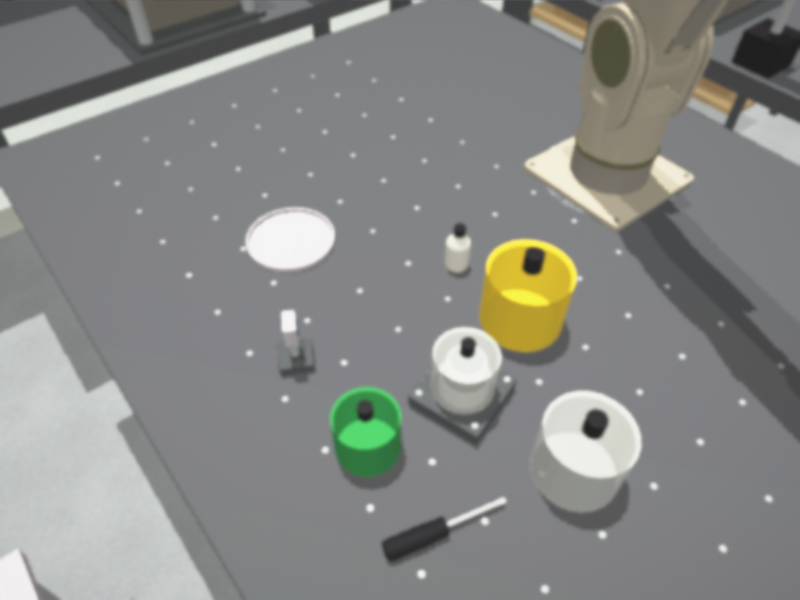

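The clear cover on the mount is at about px (315,310) in the top view, so roughly (0.553, 0.197). The larger clear one, the green and the yellow are decoys. The tray is at px (578,308). I'm moving above the knob first.

Request:
play_rows(motion=[[-0.9,-0.5,0,0,0,0.57,100],[-0.9,-0.5,0,0,0,0.57,100],[-0.9,-0.5,0,0,0,0.57,100],[-0.9,-0.5,0,0,0,0.57,100],[-0.9,-0.5,0,0,0,0.57,100]], squeeze=15)

```text
time: 1.82
ee_pos: [0.3409, 0.4377, 0.2229]
eef_rot: [0.578, 0.816, 0.0, 0.0]
ft_force: [-0.6, 0.2, 0.8]
width: 0.0869
```

Request:
play_rows(motion=[[-0.75,0.3,0,0,0,0,100],[-0.75,0.3,0,0,0,0,100],[-0.75,0.3,0,0,0,0,100],[-0.75,0.3,0,0,0,0,100],[-0.75,0.3,0,0,0,0,100]])

```text
time: 2.45
ee_pos: [0.446, 0.3198, 0.2225]
eef_rot: [0.573, 0.819, 0.0, -0.0]
ft_force: [-0.4, 0.6, -0.3]
width: 0.0871
```

Request:
play_rows(motion=[[-0.75,0.3,0,0,0,0,100],[-0.75,0.3,0,0,0,0,100],[-0.75,0.3,0,0,0,0,100],[-0.75,0.3,0,0,0,0,100],[-0.75,0.3,0,0,0,0,100]])

```text
time: 3.08
ee_pos: [0.5533, 0.2006, 0.2223]
eef_rot: [0.573, 0.82, 0.0, -0.0]
ft_force: [-0.1, -0.2, -0.6]
width: 0.0872
```

```bash
cat >> h.py <<'E'
def wray(p,xy):
    K=np.array(p["mtx"]);R=np.array(p["R"]);t=np.array(p["t"])
    u=np.array([(xy[0]-K[0,2])/K[0,0],(xy[1]-K[1,2])/K[1,1]]);th=np.hypot(*u)
    d=np.r_[u/max(th,1e-9)*np.sin(th),np.cos(th)]
    return -R.T@t, R.T@d
def w_at(p,xy,z):
    c,d=wray(p,xy);return c+d*(z-c[2])/d[2]
def tool(dw):
    s=r.read_state();return Ro.from_quat(s["eef_rot"]).inv().apply(dw)/0.2
np.set_printoptions(precision=4,suppress=True)
E
python3 - <<'E'
from h import *
W=eyes.camera("wrist");save(W,"c.png")
s=r.read_state();print(s["ee_pos"],s["joint_positions"],s["torque"])
print(W["mtx"],-np.array(W["R"]).T@W["t"])
for n,z in dict(cover_knob=.114,cover=.025,mount=0,ring_mid=.0625,ring_mark=.068,lower_ring=.055,lens_edge=.04,upper_ring=.088).items():
    for d in eyes.landmark_of(W,n)[:3]: print(n,round(d["p"],2),np.round(d["xy"],1),w_at(W,d["xy"],z))
E
```

```text
[0.5532 0.2008 0.2224] [-0.7261  0.2544  0.3617  1.5811 -0.093   1.3234 -0.0004] [-0.1065  0.0261 -0.0002]
[[297.3186   0.     252.3115]
 [  0.     297.3186 191.1146]
 [  0.       0.       1.    ]] [0.5277 0.2746 0.3842]
cover_knob 0.81 [ 80.3 181. ] [0.3802 0.1481 0.114 ]
cover_knob 0.77 [251.7 193.2] [0.5551 0.1979 0.114 ]
cover_knob 0.72 [367.4 242.1] [0.6894 0.189  0.114 ]
cover 0.92 [345.8 216.4] [0.6937 0.1853 0.025 ]
cover 0.79 [267.5  31. ] [0.5127 0.3681 0.025 ]
cover 0.78 [132.7 162.1] [0.4047 0.1591 0.025 ]
```

View pics/c.png

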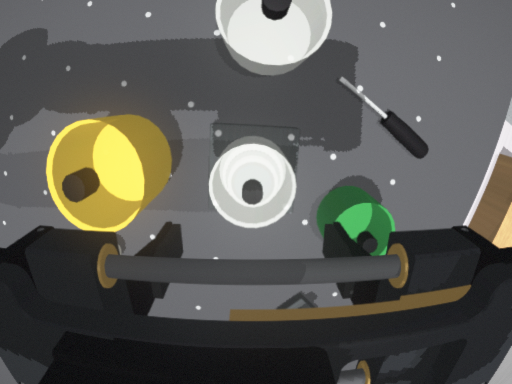

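Request:
play_rows(motion=[[-0.014,0.0,0.25,0,0,0,60],[-0.014,0.0,0.45,0,0,0,60],[-0.014,0.0,0.54,0,0,0,60],[-0.014,0.0,0.585,0,0,0,60],[-0.014,0.0,0.585,0,0,0,60]], squeeze=15)

```text
time: 4.15
ee_pos: [0.5556, 0.1961, 0.1061]
eef_rot: [0.574, 0.819, 0.0, 0.0]
ft_force: [0.1, -0.6, -0.6]
width: 0.0535
```

Request:
play_rows(motion=[[0,0,0,0,0,0,0],[0,0,0,0,0,0,0],[0,0,0,0,0,0,0],[0,0,0,0,0,0,0],[0,0,0,0,0,0,0]])

```text
time: 4.78
ee_pos: [0.5552, 0.1959, 0.1056]
eef_rot: [0.574, 0.819, 0.0, -0.0]
ft_force: [-0.3, -0.6, 0.4]
width: 0.0196
```

Request:
play_rows(motion=[[0,0,-0.08,0,0,0,0],[0,0,-0.2,0,0,0,0],[0,0,-0.35,0,0,0,0],[0,0,-0.45,0,0,0,0],[0,0,-0.5,0,0,0,0]], squeeze=20)

```text
time: 5.4
ee_pos: [0.5557, 0.196, 0.2075]
eef_rot: [0.574, 0.819, 0.001, 0.0]
ft_force: [-0.2, -0.3, -2.3]
width: 0.0194
```

```bash
python3 - <<'E'
from h import *
T=eyes.camera("top");S=eyes.camera("scene");W=eyes.camera("wrist")
s=r.read_state();print(s["ee_pos"],s["width"],s["ft_force"])
cv2.imwrite("pics/d.png",np.vstack([np.hstack([cv2.resize(S["image"],(400,300)),cv2.resize(T["image"],(400,300))]),np.hstack([cv2.resize(W["image"],(400,300)),cv2.resize(S["image"][180:330,210:410],(400,300))])])[:,:,::-1])
for n in("tray","tray_in"):
  for nm,p in(("top",T),("scene",S)):
    for d in eyes.regions_of(p,n)[:2]:
        c,_=max(((c,cv2.contourArea(c)) for c in cv2.findContours(d["region"].astype(np.uint8),0,1)[0]),key=lambda q:q[1])
        e=cv2.fitEllipse(c);print(n,nm,d["p"],np.array(e[0]),np.array(e[1]),at_z(p,e[0],.012))
E
```

```text
[0.5553 0.1959 0.2057] 0.01924027574422886 [ 0.1129 -0.9837 -1.6177]
tray scene 0.65 [185.6958 153.0033] [40.889  55.2946] [ 0.5774 -0.2082  0.012 ]
tray scene 0.39 [296.8539 245.9279] [26.4266 35.9547] [0.5406 0.1927 0.012 ]
tray_in top 0.64 [369.2406 197.2561] [58.0387 60.0059] [ 0.5749 -0.2144  0.012 ]
tray_in scene 0.66 [185.565  153.3391] [41.5908 55.8073] [ 0.5783 -0.2073  0.012 ]
```

View pics/d.png

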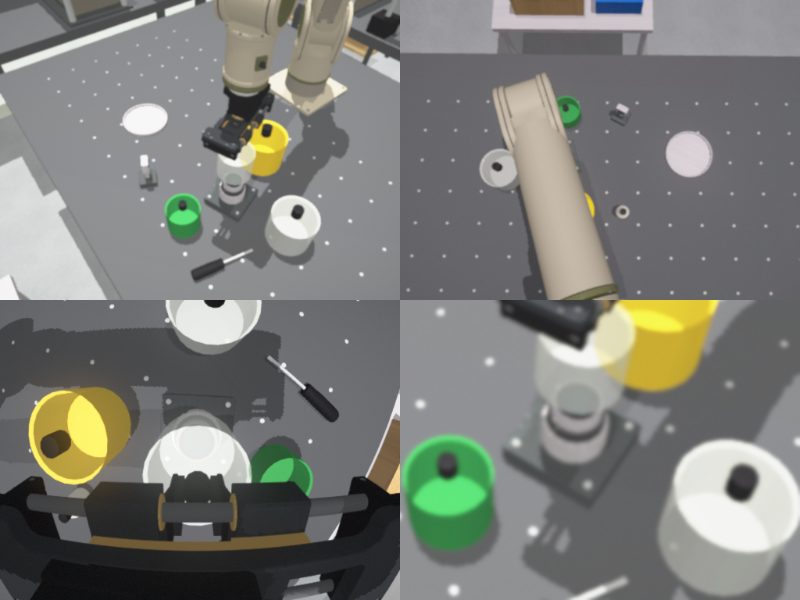

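Request:
play_rows(motion=[[-0.12,-0.037,0,0,0,0,0],[-0.33,-0.1,0,0,0,0,0],[-0.55,-0.17,0,0,0,0,0],[-0.77,-0.237,0,0,0,0,0],[-0.975,-0.3,0,0,0,0,0]])

```text
time: 6.38
ee_pos: [0.5651, -0.0096, 0.2051]
eef_rot: [0.574, 0.819, -0.0, -0.0]
ft_force: [0.8, 0.9, -1.6]
width: 0.0196
```

Request:
play_rows(motion=[[-0.22,-0.068,0,0,0,0,0],[-0.44,-0.135,0,0,0,0,0],[-0.66,-0.203,0,0,0,0,0],[-0.86,-0.265,0,0,0,0,0],[-0.975,-0.3,0,0,0,0,0]])

```text
time: 7.0
ee_pos: [0.5749, -0.2143, 0.2049]
eef_rot: [0.575, 0.818, -0.001, -0.0]
ft_force: [0.4, 1.0, -1.7]
width: 0.0191
```

Request:
play_rows(motion=[[0,0,0.12,0,0,0,0],[0,0,0.25,0,0,0,0],[0,0,0.35,0,0,0,0],[0,0,0.4,0,0,0,0],[0,0,0.4,0,0,0,0]])

```text
time: 7.62
ee_pos: [0.5755, -0.2116, 0.1251]
eef_rot: [0.574, 0.819, -0.0, -0.0]
ft_force: [-0.7, -0.8, -0.8]
width: 0.019
```

```bash
python3 - <<'E'
from h import *
T=eyes.camera("top");S=eyes.camera("scene");W=eyes.camera("wrist")
s=r.read_state();print(s["ee_pos"],s["eef_rot"],s["width"],s["ft_force"],s["joint_positions"],s["time"])
cv2.imwrite("pics/e.png",np.vstack([np.hstack([cv2.resize(S["image"][80:230,90:290],(400,300)),cv2.resize(T["image"][110:260,270:470],(400,300))]),np.hstack([cv2.resize(W["image"],(400,300)),cv2.resize(S["image"],(400,300))])])[:,:,::-1])
for n in("tray","tray_in"):
    for d in eyes.landmark_of(W,n)[:2]: print(n,d["p"],d["xy"],w_at(W,d["xy"],.002))
E
```

```text
[ 0.5762 -0.2118  0.1265] [0.5737 0.819  0.0003 0.0006] 0.019598546542790155 [ 0.3059 -0.0164 -2.6716] [-0.1701  0.4134  0.5712  1.639  -0.2397  1.1584  0.8079] 7.775
```

View pics/e.png

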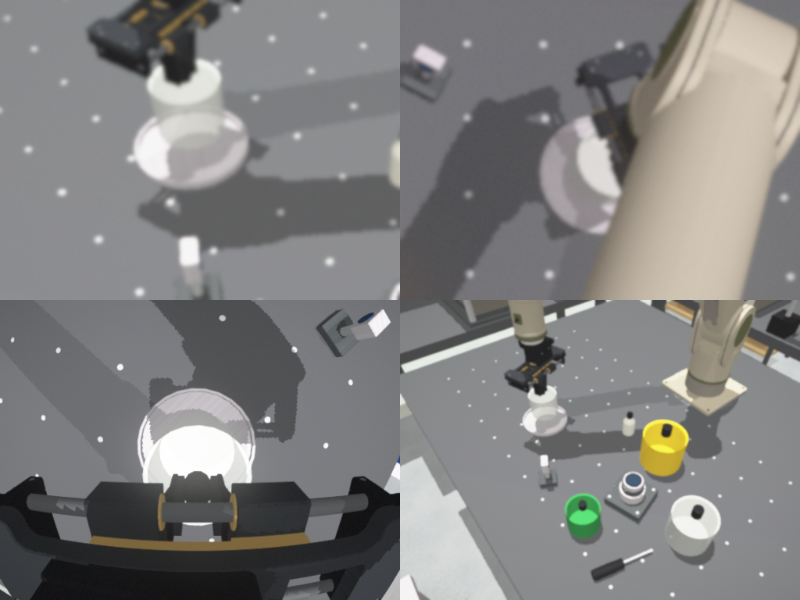

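The cover hangs over the tray's middle (px (185,130) in the scene crop, tray centre (190,147)). I'm lowering it about 41 mm and releasing.

Request:
play_rows(motion=[[0,0,0.08,0,0,0,0],[0,0,0.15,0,0,0,0],[0,0,0.19,0,0,0,0],[0,0,0.205,0,0,0,0],[0,0,0.205,0,0,0,0]])

```text
time: 8.5
ee_pos: [0.5757, -0.2119, 0.0847]
eef_rot: [0.574, 0.819, 0.0, 0.0]
ft_force: [-1.0, -0.7, 1.4]
width: 0.0196
```

Request:
play_rows(motion=[[0,0,0,0,0,0,20],[0,0,0,0,0,0,35],[0,0,0,0,0,0,60],[0,0,0,0,0,0,60],[0,0,0,0,0,0,60]])

```text
time: 9.12
ee_pos: [0.5758, -0.2116, 0.0845]
eef_rot: [0.574, 0.819, 0.0, 0.0]
ft_force: [-1.4, -0.3, 0.0]
width: 0.049
```

Request:
play_rows(motion=[[0,0,-0.1,0,0,0,60],[0,0,-0.3,0,0,0,60],[0,0,-0.5,0,0,0,60],[0,0,-0.7,0,0,0,100],[0,0,-0.7,0,0,0,100]])

```text
time: 9.75
ee_pos: [0.5772, -0.2127, 0.2294]
eef_rot: [0.574, 0.819, 0.001, 0.003]
ft_force: [0.3, -0.5, -1.1]
width: 0.0652
```

Request:
play_rows(motion=[[0.3,0.115,0,0,0,0,100],[0.6,0.23,0,0,0,0,100],[0.78,0.3,0,0,0,0,100],[0.78,0.3,0,0,0,0,100]])

```text
time: 10.25
ee_pos: [0.5787, -0.04, 0.2244]
eef_rot: [0.571, 0.821, 0.0, -0.001]
ft_force: [-0.8, -1.4, 0.3]
width: 0.0863
```

Request:
play_rows(motion=[[0.3,0.115,0,0,0,0,100],[0.6,0.23,0,0,0,0,100],[0.78,0.3,0,0,0,0,100],[0.78,0.3,0,0,0,0,100]])

```text
time: 10.75
ee_pos: [0.5814, 0.1258, 0.2241]
eef_rot: [0.572, 0.82, -0.0, -0.001]
ft_force: [0.8, -1.3, -0.0]
width: 0.087
```

```bash
python3 - <<'E'
from h import *
T=eyes.camera("top");S=eyes.camera("scene");W=eyes.camera("wrist")
s=r.read_state();print(s["ee_pos"],s["eef_rot"],s["joint_positions"],s["time"],s["torque"])
big=cv2.resize(W["image"][112:292,132:372],(533,400),interpolation=cv2.INTER_CUBIC)
cv2.imwrite("pics/f.png",np.hstack([big,cv2.resize(S["image"],(267,200)).repeat(1,0) if 0 else np.vstack([cv2.resize(S["image"],(267,200)),cv2.resize(S["image"][200:290,240:360],(267,200))])])[:,:,::-1])
for n,z in dict(mount=0,ring_mid=.0625,ring_mark=.068,lower_ring=.055,lens_edge=.04,upper_ring=.088).items():
  for nm,p,f in(("W",W,w_at),("T",T,at_z),("S",S,at_z)):
    for d in eyes.landmark_of(p,n)[:2]: print(n,nm,round(d["p"],2),np.round(d["xy"],1),f(p,d["xy"],z)[:2])
for n in("cover","tray_in"):
  for nm,p in(("T",T),("S",S)):
    for d in eyes.landmark_of(p,n)[:5]: print(n,nm,round(d["p"],2),at_z(p,d["xy"],.004)[:2])
E
```

```text
[0.5821 0.1204 0.2246] [ 0.5747  0.8183 -0.0003  0.0003] [-0.637   0.2712  0.4334  1.5653 -0.1152  1.3307  0.1561] 10.9 [-0.1322  0.0058 -0.0023]
mount W 0.9 [253.2 100.4] [0.5553 0.2023]
mount W 0.74 [272.4 108. ] [0.5818 0.2015]
mount T 0.86 [204.1 206.1] [0.5501 0.2026]
mount S 0.62 [294.6 253.9] [0.5524 0.1998]
ring_mid W 0.92 [255.3  98.3] [0.5568 0.2041]
ring_mid W 0.39 [247.4 101.4] [0.55   0.1981]
ring_mid T 0.7 [368.1 198.2] [ 0.5632 -0.1997]
ring_mid T 0.56 [201.4 199.2] [0.5568 0.2024]
ring_mid S 0.97 [297.6 234.5] [0.5458 0.1947]
ring_mid S 0.37 [296.1 252.4] [0.5776 0.2255]
ring_mark W 0.61 [275.1 105.7] [0.5791 0.2038]
ring_mark S 0.74 [286.3 243.8] [0.5823 0.2002]
lower_ring W 0.65 [251.1 103.8] [0.5546 0.197 ]
lower_ring T 0.49 [202.7 202.8] [0.5493 0.1999]
lower_ring S 0.65 [289.6 171.6] [0.4337 0.0424]
lower_ring S 0.63 [297.8 237.6] [0.5468 0.1974]
lens_edge W 0.87 [241.6  73.7] [0.5323 0.2265]
lens_edge W 0.33 [301.9 266.5] [0.6909 0.0217]
lens_edge T 0.37 [189.4 210. ] [0.5336 0.2337]
lens_edge S 0.82 [314.8 245.3] [0.5238 0.2273]
lens_edge S 0.5 [184.7 154.1] [ 0.5942 -0.179 ]
upper_ring W 0.6 [252.5  98.7] [0.5543 0.2021]
upper_ring T 0.56 [202.6 197.1] [0.5573 0.1966]
upper_ring S 0.91 [298.2 227.7] [0.5471 0.1949]
cover T 0.78 [ 0.5705 -0.2102]
cover S 0.7 [0.3922 0.157 ]
cover S 0.65 [0.5082 0.3662]
cover S 0.62 [0.6997 0.1803]
tray_in S 0.93 [ 0.5799 -0.2198]
```

View pics/f.png

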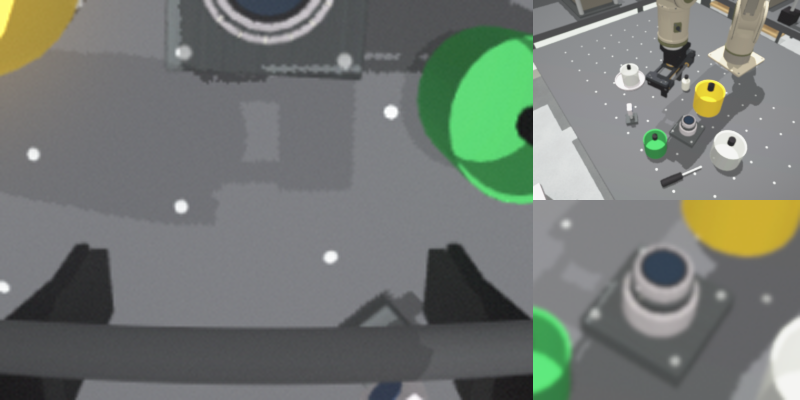

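The cover stands in the tray. Next I'm moving over the lens to get an accurate axis.

Request:
play_rows(motion=[[0.25,0,0,0,0,0,100],[0.42,0,0,0,0,0,100],[0.42,0,0,0,0,0,100],[0.42,0,0,0,0,0,100]])

```text
time: 12.5
ee_pos: [0.5534, 0.2007, 0.2246]
eef_rot: [0.574, 0.819, -0.0, 0.0]
ft_force: [-0.9, -0.6, 0.9]
width: 0.0871
```

```bash
cat >> h.py <<'E'
def wproj(p,X):
    K=np.array(p["mtx"]);q=X@np.array(p["R"]).T+np.array(p["t"])
    rho=np.hypot(q[:,0],q[:,1]);th=np.arctan2(rho,q[:,2])
    return q[:,:2]/rho[:,None]*th[:,None]*K[0,0]+K[:2,2]
def circ(c,rad,z,n=180):
    a=np.linspace(0,2*np.pi,n,endpoint=False);return np.c_[c[0]+rad*np.cos(a),c[1]+rad*np.sin(a),np.full(n,z)]
E
python3 - <<'E'
from h import *
W=eyes.camera("wrist")
s=r.read_state();print(s["ee_pos"],s["eef_rot"],s["joint_positions"],s["time"],s["torque"])
for n,z in dict(mount=0,ring_mid=.0625,ring_mark=.068,lower_ring=.055,lens_edge=.04,upper_ring=.088).items():
    for d in eyes.landmark_of(W,n)[:2]: print(n,round(d["p"],2),np.round(d["xy"],1),w_at(W,d["xy"],z)[:2])
for n in("mount","ring_mid","upper_ring"):
    for d in eyes.regions_of(W,n)[:2]:
        ys,xs=np.where(d["region"]);print(n,d["p"],d["xy"],xs.min(),xs.max(),ys.min(),ys.max(),len(xs))
# fit: sum of |radial gradient| on the top circle of each ring edge
g=cv2.GaussianBlur(cv2.cvtColor(W["image"],cv2.COLOR_RGB2GRAY),(0,0),1).astype(np.float32)
def samp(X):
    q=wproj(W,X).astype(np.float32);return cv2.remap(g,q[:,:1],q[:,1:],1)[:,0]
for nm,R,z in(("up",.0265,.088),("ap",.03,.068),("low",.035,.055)):
    best=[]
    for cx in np.arange(.545,.566,.0005):
        for cy in np.arange(.190,.212,.0005):
            a=samp(circ((cx,cy),R-.0012,z))-samp(circ((cx,cy),R+.0012,z));best.append((np.mean(np.abs(a)),abs(np.mean(a)),cx,cy))
    best.sort(reverse=True);print(nm,np.array(best[:3]));best.sort(key=lambda b:-b[1]);print(np.array(best[:2]))
im=W["image"].copy()
cv2.imwrite("pics/g.png",cv2.resize(im[125:255,172:332],(800,650),interpolation=cv2.INTER_CUBIC)[:600,:,::-1])
E
```

```text
[0.5537 0.2002 0.2246] [ 0.5744  0.8186 -0.0001  0.0003] [-0.7457  0.2545  0.3861  1.5788 -0.0973  1.3273 -0.0004] 12.55 [-0.0983  0.0102 -0.0034]
mount 0.57 [253.7 162.6] [0.5552 0.2054]
ring_mid 0.57 [252.2 178.2] [0.5553 0.1993]
ring_mark 0.71 [241.4 144.7] [0.5313 0.2317]
ring_mark 0.61 [274.9 188.1] [0.5825 0.1985]
lens_edge 0.95 [240.8 146.6] [0.5317 0.2255]
upper_ring 0.7 [250.7 183.2] [0.5535 0.1997]
upper_ring 0.19 [273.8 185.6] [0.577  0.2055]
mount 0.65 [254.8, 167.9] 207 299 122 212 7633
mount 0.56 [252.4, 173.5] 223 283 142 206 3032
ring_mid 0.8 [251.7, 175.1] 222 282 141 206 3048
upper_ring 0.72 [250.9, 174.1] 223 282 142 206 3066
up [[53.9417  8.6994  0.55    0.2035]
 [53.7149  7.0681  0.55    0.203 ]
 [53.5077  8.9883  0.557   0.2055]]
[[50.8322 50.8322  0.5545  0.2015]
 [50.3139 49.8457  0.554   0.2015]]
ap [[56.929  53.7452  0.554   0.203 ]
 [55.9736 50.7887  0.5545  0.203 ]
 [55.7197 53.3295  0.554   0.2035]]
[[56.929  53.7452  0.554   0.203 ]
 [55.7197 53.3295  0.554   0.2035]]
low [[53.9953 33.8927  0.554   0.2025]
 [53.982  28.8756  0.554   0.203 ]
 [53.4042 26.7212  0.5535  0.203 ]]
[[49.2806 49.2806  0.555   0.2005]
 [48.3239 48.3239  0.555   0.2   ]]
```

View pics/g.png

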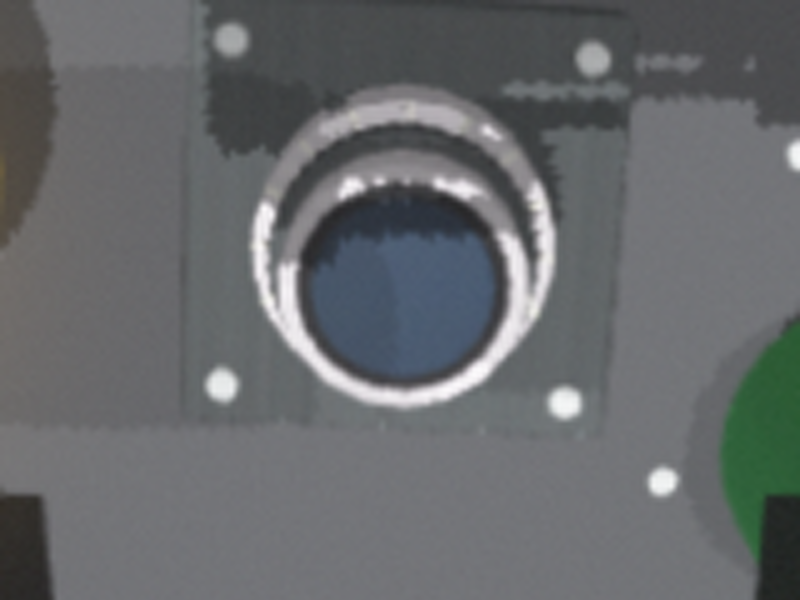

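Request:
play_rows(motion=[[0,0.006,0.25,0,0,0,100],[0,0.006,0.5,0,0,0,100],[0,0.006,0.68,0,0,0,100],[0,0.006,0.78,0,0,0,100],[0,0.006,0.815,0,0,0,100]], squeeze=4)

```text
time: 13.62
ee_pos: [0.5537, 0.2017, 0.0604]
eef_rot: [0.574, 0.819, -0.001, -0.0]
ft_force: [-0.4, 0.1, 1.2]
width: 0.0871
```

Request:
play_rows(motion=[[0,0,0,0,0,0,100],[0,0,0,0,0,0,100]])

```text
time: 13.88
ee_pos: [0.555, 0.2022, 0.0627]
eef_rot: [0.574, 0.819, 0.001, 0.0]
ft_force: [-0.2, -0.5, 0.2]
width: 0.087
```

```bash
python3 - <<'E'
from h import *
S=eyes.camera("scene");W=eyes.camera("wrist")
s=r.read_state();print(s["ee_pos"],s["eef_rot"],s["width"],s["ft_force"],s["torque"],s["time"])
cv2.imwrite("pics/i.png",np.hstack([cv2.resize(S["image"][180:290,240:360],(400,367)),cv2.resize(W["image"],(400,367))])[:,:,::-1])
E
```

```text
[0.5549 0.2022 0.0625] [0.5737 0.819  0.0008 0.0003] 0.08713811569327999 [-0.1633  0.3249  0.2932] [-0.0711  0.0444 -0.0153] 13.975
```

View pics/i.png

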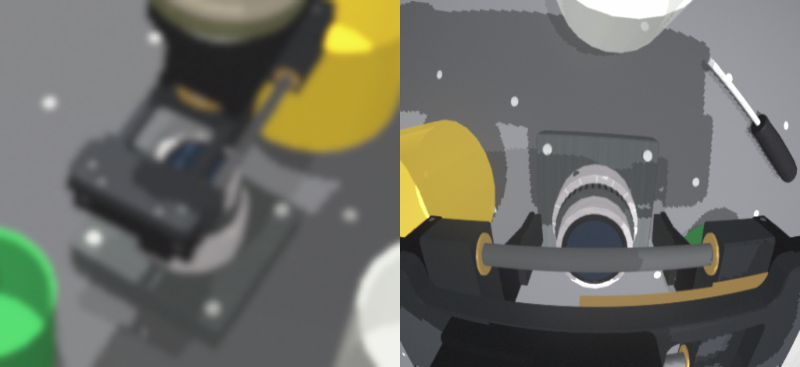

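Request:
play_rows(motion=[[0,0,0,0,0,0,50],[0,0,0,0,0,0,50],[0,0,0,0,0,0,50],[0,0,0,0,0,0,50],[0,0,0,0,0,0,50]], squeeze=4)

```text
time: 14.6
ee_pos: [0.5531, 0.2015, 0.0612]
eef_rot: [0.574, 0.819, -0.001, -0.001]
ft_force: [-5.0, -1.7, 3.7]
width: 0.0597
```

```bash
python3 - <<'E'
from h import *
a=[]
for i in range(3):
    eyes.camera("top");s=r.read_state();a.append(np.r_[s["ee_pos"],s["width"],s["ft_force"],s["torque"]])
print(np.array(a),s["time"])
W=eyes.camera("wrist")
for d in eyes.landmark_of(W,"lens_edge")[:1]+eyes.landmark_of(W,"ring_mark")[:2]: print(d)
E
```

```text
[[ 0.5532  0.2015  0.0613  0.06   -4.3161 -2.0756  3.5897 -0.4858  1.2625
  -0.0815]
 [ 0.5532  0.2015  0.0613  0.0595 -4.837  -1.4539  3.3854 -0.4952  1.2343
   0.0183]
 [ 0.5532  0.2015  0.0613  0.0598 -4.9947 -2.558   3.3609 -0.4942  1.2528
  -0.0324]] 14.75
{'xy': [228.3, 184.7], 'p': 0.93}
{'xy': [294.5, 258.3], 'p': 0.69}
```

Request:
play_rows(motion=[[0,-0.007,0,0,0,0,50],[0,-0.007,0,0,0,0,50],[0,-0.007,0,0,0,0,50]], squeeze=4)

```text
time: 15.28
ee_pos: [0.553, 0.2015, 0.0614]
eef_rot: [0.574, 0.819, 0.0, 0.0]
ft_force: [1.1, 0.9, -2.9]
width: 0.06
```

Request:
play_rows(motion=[[0,0,0,0,0,0.03,50],[0,0,0,0,0,0.06,50],[0,0,0,0,0,0.06,50]], squeeze=8)

```text
time: 15.65
ee_pos: [0.5531, 0.2015, 0.0614]
eef_rot: [0.612, 0.791, 0.0, 0.0]
ft_force: [2.7, 0.7, -4.9]
width: 0.0596
```

```bash
cat > f.py <<'E'
from h import *
a=[]
for i in range(3):
    W=eyes.camera("wrist");s=r.read_state();a.append(np.r_[s["ee_pos"],s["width"],s["ft_force"],s["torque"]])
print(np.mean(a,0),"yaw",Ro.from_quat(s["eef_rot"]).as_matrix()[:2,1]@[1,1j],np.degrees(np.angle(Ro.from_quat(s["eef_rot"]).as_matrix()[:2,1]@[1,1j])),s["joint_positions"][6],s["time"])
print([a_[9] for a_ in a])
c=np.array([.554,.2005])
for n,z in(("lens_edge",.04),("ring_mark",.068)):
    for d in eyes.landmark_of(W,n)[:2]:
        x=w_at(W,d["xy"],z)[:2];v=x-c;print(n,round(d["p"],2),np.round(d["xy"],1),x,"r",np.hypot(*v),"deg",np.degrees(np.arctan2(v[1],v[0])))
E
python3 f.py
```

```text
[ 0.5532  0.2015  0.0614  0.0595  3.143   0.9201 -4.9775  0.1391 -0.5298
 -0.1517] yaw (0.967629182331462+0.2523759667980017j) 14.618155342248867 -0.040040324049793234 15.8
[np.float64(-0.16271605384938037), np.float64(-0.1391475796175513), np.float64(-0.1533650042617899)]
lens_edge 0.88 [226.3 184.5] [0.531  0.2257] r 0.034162868763280695 deg 132.4007941458965
ring_mark 0.74 [294.7 256.5] [0.5808 0.2006] r 0.02680310602218641 deg 0.24121804705301156
ring_mark 0.64 [448.7 105.1] [0.6468 0.3155] r 0.1477708925805451 deg 51.085842384672524
```

Request:
play_rows(motion=[[0,0.0035,0,0,0,0.04,50],[0,0.0035,0,0,0,0.08,50],[0,0.0035,0,0,0,0.12,50],[0,0.0035,0,0,0,0.16,50],[0,0.0035,0,0,0,0.2,50]], squeeze=8)

```text
time: 16.52
ee_pos: [0.5537, 0.2016, 0.0614]
eef_rot: [0.728, 0.685, -0.0, 0.0]
ft_force: [3.5, -0.2, -6.7]
width: 0.0594
```

```bash
python3 f.py
```

```text
[ 0.5536  0.2016  0.0614  0.0594  2.8027  0.5937 -5.4635  0.0408 -0.4797
 -0.0707] yaw (0.99828444312006-0.058550568688558784j) -3.3566201862317873 -0.3306537003577219 16.675
[np.float64(0.062424929652670796), np.float64(-0.15856070412360565), np.float64(-0.11596800125017369)]
lens_edge 0.86 [212.8 194.6] [0.5304 0.2257] r 0.03448573185024428 deg 133.16965824489444
```

```bash
python3 - <<'E'
from h import *
W=eyes.camera("wrist");cv2.imwrite("pics/j.png",cv2.resize(W["image"][150:300,150:350],(800,600),interpolation=cv2.INTER_CUBIC)[:,:,::-1])
J=[];
for i in range(5): eyes.camera("top");s=r.read_state();J.append(np.r_[s["joint_torque"][6],s["torque"][2]])
print(np.array(J))
for p,f in((W,w_at),(eyes.camera("scene"),at_z)):
    for d in eyes.landmark_of(p,"ring_mark")[:3]:print(d,f(p,d["xy"],.068))
E
```

```text
[[ 0.1186 -0.1551]
 [ 0.1061 -0.0703]
 [ 0.0939 -0.0702]
 [ 0.0836 -0.0765]
 [ 0.0748 -0.0846]]Traceback (most recent call last):
  File "<stdin>", line 7, in <module>
ValueError: only the last four pictures can be asked about
```

View pics/j.png

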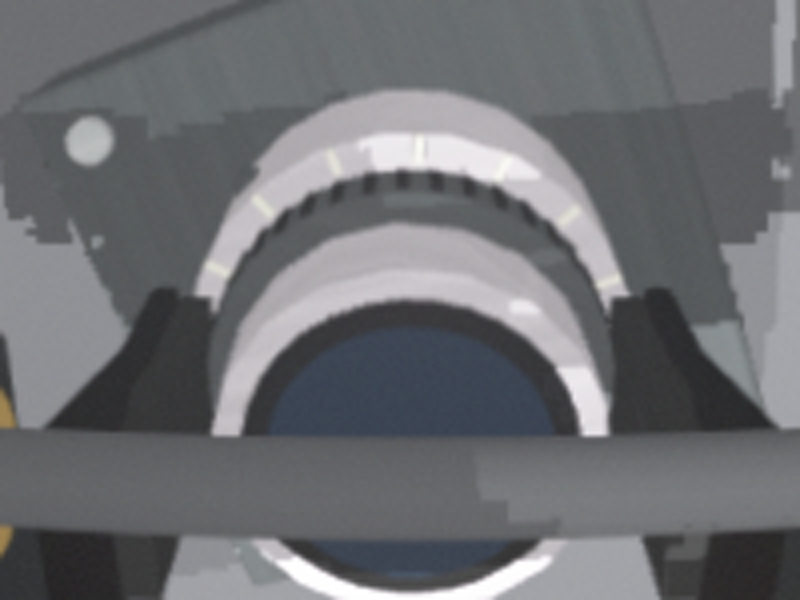

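Request:
play_rows(motion=[[0,0,0,0,0,0.05,50],[0,0,0,0,0,0.1,50],[0,0,0,0,0,0.15,50],[0,0,0,0,0,0.2,50],[0,0,0,0,0,0.25,50]])

```text
time: 17.75
ee_pos: [0.5542, 0.2014, 0.0615]
eef_rot: [0.848, 0.53, 0.0, 0.0]
ft_force: [7.3, 0.6, -8.7]
width: 0.0593
```

```bash
cat > k.py <<'E'
from h import *
J=[];
def st(): 
    s=r.read_state();J.append(np.r_[s["joint_torque"][6],s["torque"][2],s["ft_force"]])
st()
for i in range(3): W=eyes.camera("wrist");st()
s=r.read_state();m=Ro.from_quat(s["eef_rot"]).as_matrix()
print(np.array(J));print(s["ee_pos"],"yaw",np.degrees(np.arctan2(m[1,1],m[0,1])),"t",s["time"],s["width"])
c=np.array([.554,.201])
for p,f in((W,w_at),(eyes.camera("scene"),at_z)):
  for n,z in(("lens_edge",.04),("ring_mark",.068)):
    for d in eyes.landmark_of(p,n)[:2]:
        x=f(p,d["xy"],z)[:2];v=x-c;print(n,round(d["p"],2),np.round(d["xy"],1),"r",np.round(np.hypot(*v),4),"deg",np.degrees(np.arctan2(v[1],v[0])))
E
python3 k.py
```

```text
[[ 1.039   0.2005  7.252   0.5697 -8.6591]
 [ 0.6435  0.0995  6.0252  0.6785 -9.2719]
 [-0.8137 -0.1607  6.3805  0.2838 -8.7964]
 [-0.1952 -0.1175  5.9268  0.1794 -8.2686]]
[0.5542 0.2014 0.0615] yaw -25.961514727391368 t 17.9 0.05936393085460136
lens_edge 0.68 [203.9 212.6] r 0.0335 deg 135.02066868044818
ring_mark 0.84 [293.6 257. ] r 0.0261 deg -41.82834706197994
lens_edge 0.78 [314.5 244.9] r 0.0395 deg 140.44376083518588
ring_mark 0.64 [281.4 234.1] r 0.0326 deg -50.735396994749955
```

Request:
play_rows(motion=[[0.003,0.006,0,0,0,0,50],[0.003,0.006,0,0,0,0.02,50],[0.003,0.006,0,0,0,0.04,50],[0.003,0.006,0,0,0,0.06,50],[0.003,0.006,0,0,0,0.06,50]], squeeze=6)

```text
time: 18.77
ee_pos: [0.5545, 0.2014, 0.0614]
eef_rot: [0.872, 0.489, -0.001, -0.0]
ft_force: [-5.0, -3.3, -0.1]
width: 0.0596
```

```bash
python3 k.py
```

```text
[[-0.2475 -0.0202 -5.0237 -3.2924 -0.1437]
 [-0.0198 -0.0142 -4.1898 -3.0658 -0.2046]
 [ 0.0439 -0.0635 -4.6518 -2.5513 -0.091 ]
 [ 0.0557 -0.0811 -4.6617 -3.304   0.443 ]]
[0.5546 0.2014 0.0615] yaw -31.377578159766703 t 18.925 0.05964866876063237
lens_edge 0.68 [198.7 216.5] r 0.0362 deg 135.51523743228864
ring_mark 0.56 [297.2 256.8] r 0.0282 deg -45.220213739575
lens_edge 0.68 [313.6 243. ] r 0.0382 deg 147.59398692869482
ring_mark 0.65 [191.8 152.2] r 0.3497 deg -84.18273037595357
ring_mark 0.55 [281.4 235.7] r 0.0321 deg -43.65507663936737
```

Request:
play_rows(motion=[[0,0,0,0,0,0.02,50],[0,0,0,0,0,0.04,50],[0,0,0,0,0,0.06,50],[0,0,0,0,0,0.06,50]])

```text
time: 19.68
ee_pos: [0.5547, 0.2013, 0.0614]
eef_rot: [0.894, 0.448, -0.0, 0.0]
ft_force: [-3.6, -2.1, -0.4]
width: 0.0594
```

```bash
python3 k.py
```

```text
[[-0.23   -0.0813 -3.6167 -2.071  -0.3972]
 [-0.0345 -0.0282 -4.3557 -3.2605 -0.7865]
 [ 0.0434 -0.0104 -5.1329 -2.4566 -0.3241]
 [ 0.0616 -0.0214 -3.3811 -3.5673  0.0302]]
[0.5547 0.2013 0.0615] yaw -36.73833105229431 t 19.825 0.05966095076846472
lens_edge 0.63 [201.6 218.3] r 0.0342 deg 131.3264782043392
ring_mark 0.7 [295.5 259. ] r 0.0276 deg -53.85484892442969
lens_edge 0.56 [315.8 243.2] r 0.0428 deg 146.30637445734212
ring_mark 0.69 [283.6 234.5] r 0.0279 deg -50.759385457406694
```

Request:
play_rows(motion=[[-0.003,-0.001,0,0,0,0,50],[-0.003,-0.001,0,0,0,0.015,50],[-0.003,-0.001,0,0,0,0.03,50],[-0.003,-0.001,0,0,0,0.045,50],[-0.003,-0.001,0,0,0,0.06,50]], squeeze=5)

```text
time: 20.7
ee_pos: [0.5548, 0.2013, 0.0616]
eef_rot: [0.914, 0.405, 0.0, 0.0]
ft_force: [1.2, -1.6, -4.4]
width: 0.06
```

```bash
python3 k.py; python3 - <<'E'
from h import *
W=eyes.camera("wrist");cv2.imwrite("pics/k.png",cv2.resize(W["image"][230:290,260:340],(800,600),interpolation=cv2.INTER_CUBIC)[:,:,::-1])
np.save("k0.npy",W["image"])
E
```

```text
[[ 0.2032  0.1318  1.1674 -1.5872 -4.3901]
 [ 0.1701  0.1177  0.7069 -2.6078 -5.3533]
 [-0.3573  0.0452  0.9606 -2.1114 -5.3412]
 [-0.1431  0.0104  1.1732 -1.3513 -5.0636]]
[0.5548 0.2013 0.0616] yaw -42.14566266282298 t 20.85 0.05941000369685622
lens_edge 0.87 [200.8 226.4] r 0.0345 deg 135.8497214055572
ring_mark 0.84 [294.1 259. ] r 0.0267 deg -59.92728903456189
lens_edge 0.7 [311.6 240.8] r 0.0355 deg 157.21343041852623
ring_mark 0.45 [282.6 234.6] r 0.0299 deg -49.410069489969686
```

View pics/k.png

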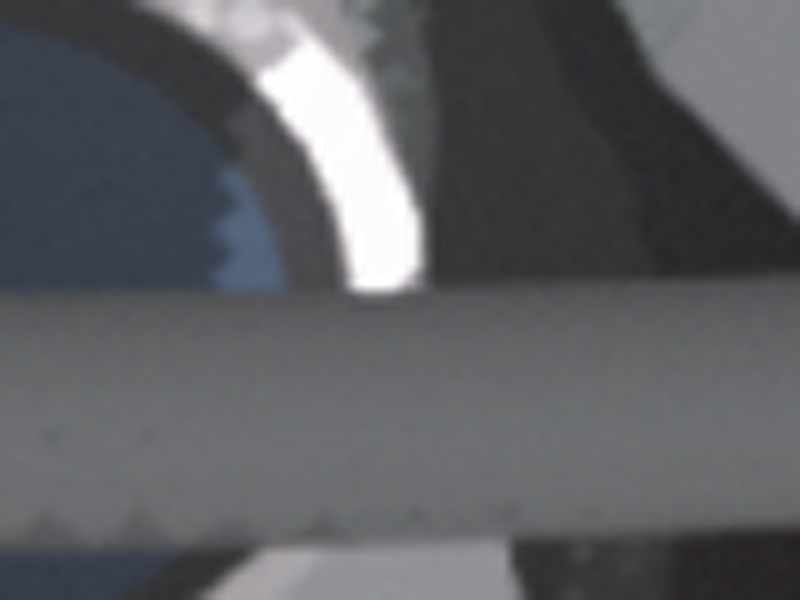

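```bash
cat > u.py <<'E'
from h import *
W=eyes.camera("wrist");s=r.read_state()
m=Ro.from_quat(s["eef_rot"]).as_matrix();yaw=np.degrees(np.arctan2(m[1,1],m[0,1]))
im=W["image"].astype(np.float32)
C=s["ee_pos"][:2]
def samp(rad,z,a):
    q=wproj(W,np.c_[C[0]+rad*np.cos(a),C[1]+rad*np.sin(a),np.full(len(a),z)]).astype(np.float32);return cv2.remap(im,q[:,:1],q[:,1:],1)[:,0]
rel=np.arange(12,169,.5);a=np.radians(yaw+rel)
top=np.array([samp(R_,.068,a).mean(1) for R_ in np.arange(.0262,.0306,.0004)])
side=np.array([samp(.03,z,a).mean(1) for z in np.arange(.058,.067,.001)]).mean(0)
np.save("u_%.2f.npy"%s["time"],np.vstack([top,side]))
print("yaw",yaw,"t",s["time"]);print("top max each 4deg:",np.round(top[3:8].mean(0)[::6]).astype(int))
import glob
fs=sorted(glob.glob("u_*.npy"))
if len(fs)>1:
    p=np.load(fs[-2])[-1];f=lambda x:x-cv2.GaussianBlur(x.reshape(1,-1).astype(np.float32),(0,0),12)[0]
    p,q=f(p),f(side)
    cc=[(np.corrcoef(p[20:-20],np.roll(q,k)[20:-20])[0,1],k*.5) for k in range(-14,15)]
    print("knurl in tool frame, shift deg (+: ring lagged cw?)",np.round(sorted(cc,reverse=True)[:3],2))
    d=[(np.corrcoef(p[20:-20],np.roll(q,k)[20:-20])[0,1]) for k in range(-14,15)];print(np.round(d,2))
E
python3 u.py; python3 u.py
python3 - <<'E'
import numpy as np,glob,cv2
u=np.load(sorted(glob.glob("u_*.npy"))[-1]);print(u[-1][::1].astype(int))
E
```

```text
yaw -42.12985750656602 t 21.2
top max each 4deg: [ 94  85  90  90 112 117 134 148 136 132 131 130 130 126 117  87  93  94
  98 100 100 101 100 100 101 101 100  99 100  98  99  98  99  99 100  92
  88  83  82  83  83  82  82  82  82  83  82  80  81  80  80  79  81]
yaw -42.12491095934226 t 21.25
top max each 4deg: [ 94  84  90  90 112 117 134 148 136 131 130 130 130 125 117  87  93  94
  98 100 100 100 100 101 101 100 100 100 100  99  99  98 100  99 100  92
  88  82  83  83  82  82  82  82  83  81  82  80  80  79  79  79  81]
knurl in tool frame, shift deg (+: ring lagged cw?) [[ 1.    0.  ]
 [ 0.94  0.5 ]
 [ 0.93 -0.5 ]]
[ 0.15 -0.15 -0.42 -0.65 -0.8  -0.85 -0.8  -0.65 -0.42 -0.13  0.19  0.5
  0.76  0.93  1.    0.94  0.76  0.51  0.2  -0.12 -0.41 -0.65 -0.8  -0.85
 -0.8  -0.66 -0.43 -0.16  0.13]
[ 75  75  75  76  76  77  78  79  81  82  85  86  88  91  94  97  99 101
 102 103 103 104 105 106 107 107 107 106 105 105 104 102 101  99  99  98
  97  96  96  97  98  99 100 101 103 103 102 101  98  96  94  91  89  89
  89  91  95  98 101 104 106 106 104 101  98  93  89  85  82  80  79  79
  
[... 280 characters left out ...]
0  71  72
  75  80  84  88  91  92  94  95  96  96  97  93  87  81  75  70  70  69
  74  79  85  90  91  91  91  90  90  90  90  86  81  77  72  70  67  68
  69  73  82  88  90  92  93  93  92  92  90  87  82  77  73  71  72  72
  73  75  79  83  87  90  92  94  95  95  94  90  84  78  73  71  70  70
  72  75  82  89  96  99 101 102 102 100  96  90  83  78  73  70  68  69
  71  75  79  84  89  93  96  96  95  93  90  86  81  78  75  73  73  74
  77  79  82  85  88  91  92  94  94  93  91  88  86  86  86  86  88  90
  92  94  95  97  99 101 102 103 104 104 104 102 101 100 100 100 100 100
 100 101 100 101 102 102 102 102 101 100  98  95  92  89  86  83  80  78
  76  74  73  71  70  69  69  69]
```

Request:
play_rows(motion=[[0,0,0,0,0,0.02,50],[0,0,0,0,0,0.035,50],[0,0,0,0,0,0.035,50]], squeeze=5)

```text
time: 21.62
ee_pos: [0.5548, 0.2013, 0.0617]
eef_rot: [0.925, 0.38, 0.0, 0.0]
ft_force: [3.9, -2.1, -4.9]
width: 0.0599
```

```bash
python3 u.py;python3 k.py
```

```text
yaw -45.28720188281279 t 21.675
top max each 4deg: [ 95  86  86  89  87 110 123 147 140 134 133 132 132 133 130 124 102 101
 103 103 103 103 102 103 103 102 102 101 101 101  99 100 101 101 102 100
  93  89  84  84  84  83  83  83  83  83  82  81  80  80  80  80  82]
knurl in tool frame, shift deg (+: ring lagged cw?) [[ 0.92 -0.5 ]
 [ 0.87  0.  ]
 [ 0.85 -1.  ]]
[-0.08 -0.35 -0.58 -0.74 -0.81 -0.78 -0.64 -0.42 -0.15  0.15  0.44  0.69
  0.85  0.92  0.87  0.73  0.5   0.22 -0.08 -0.35 -0.59 -0.75 -0.82 -0.79
 -0.66 -0.46 -0.2   0.08  0.35]
[[-0.083  -0.0357  4.172  -2.1852 -5.4527]
 [-0.0124 -0.0219  4.1188 -0.5232 -5.5333]
 [ 0.0101  0.0024  4.8447 -1.4093 -4.8762]
 [ 0.0154 -0.0264  5.3528 -0.6555 -4.9693]]
[0.5548 0.2013 0.0617] yaw -45.27746944990297 t 21.825 0.059567658378223136
lens_edge 0.59 [201.9 229.4] r 0.034 deg 136.47584965070232
ring_mark 0.58 [295.5 260.5] r 0.0279 deg -64.62611371955903
lens_edge 0.74 [315.  243.2] r 0.0411 deg 146.48760721383545
ring_mark 0.48 [282.3 228.3] r 0.0365 deg -74.914301532939
```

```bash
cat >> u.py <<'E'
ab=np.arange(0,100,.5);L=np.array([samp(R_,.055,np.radians(ab)).mean(1) for R_ in np.arange(.0315,.0345,.0005)]).mean(0)
L2=np.array([samp(.035,z,np.radians(ab)).mean(1) for z in np.arange(.046,.054,.001)]).mean(0)
np.save("l_%.2f.npy"%s["time"],np.vstack([L,L2]))
fl=sorted(glob.glob("l_*.npy"))
g=lambda x:x-cv2.GaussianBlur(x.reshape(1,-1).astype(np.float32),(0,0),8)[0]
for j in(0,1):
    p,q=g(np.load(fl[0])[j]),g(np.vstack([L,L2])[j])
    print("lens twist vs first",np.round(sorted([(np.corrcoef(p[12:-12],np.roll(q,k)[12:-12])[0,1],k*.5) for k in range(-12,13)],reverse=True)[:3],2))
E
python3 u.py
```

```text
yaw -45.278496072765165 t 22.125
top max each 4deg: [ 95  86  86  88  89 111 122 147 140 134 133 133 132 132 131 126 103 101
 103 103 103 103 102 102 103 103 102 102 102 100 101 100 101 101 102 100
  94  89  84  84  83  83  83  83  83  82  82  81  80  80  80  80  81]
knurl in tool frame, shift deg (+: ring lagged cw?) [[ 0.99  0.  ]
 [ 0.94 -0.5 ]
 [ 0.93  0.5 ]]
[ 0.11 -0.17 -0.43 -0.64 -0.77 -0.81 -0.74 -0.59 -0.35 -0.07  0.24  0.53
  0.78  0.94  0.99  0.93  0.75  0.5   0.21 -0.1  -0.39 -0.62 -0.76 -0.82
 -0.77 -0.63 -0.41 -0.15  0.13]
lens twist vs first [[ 1.    0.  ]
 [ 0.91 -0.5 ]
 [ 0.91  0.5 ]]
lens twist vs first [[ 1.    0.  ]
 [ 0.94 -0.5 ]
 [ 0.94  0.5 ]]
```

Request:
play_rows(motion=[[0,0,0,0,0,0.02,50],[0,0,0,0,0,0.035,50],[0,0,0,0,0,0.035,50]], squeeze=5)

```text
time: 22.5
ee_pos: [0.5548, 0.2012, 0.0617]
eef_rot: [0.935, 0.355, 0.0, 0.0]
ft_force: [5.6, -1.8, -5.1]
width: 0.06
```

```bash
python3 u.py;python3 k.py|head -5
```

```text
yaw -48.426932654686 t 22.55
top max each 4deg: [ 95  87  86  87  86  87  93 112 139 138 134 134 133 134 137 139 140 103
 102 104 103 104 104 103 104 102 102 102 102 101 101 101 101 102 102 101
  89  86  84  84  83  83  84  84  83  83  82  80  80  80  80  81  82]
knurl in tool frame, shift deg (+: ring lagged cw?) [[ 0.94  0.  ]
 [ 0.93 -0.5 ]
 [ 0.83  0.5 ]]
[ 0.01 -0.26 -0.49 -0.66 -0.75 -0.74 -0.64 -0.45 -0.21  0.07  0.36  0.61
  0.81  0.93  0.94  0.83  0.63  0.36  0.07 -0.23 -0.49 -0.69 -0.8  -0.81
 -0.73 -0.56 -0.33 -0.06  0.21]
lens twist vs first [[ 0.88  0.  ]
 [ 0.8  -0.5 ]
 [ 0.79  0.5 ]]
lens twist vs first [[ 0.75  0.  ]
 [ 0.74 -0.5 ]
 [ 0.73  0.5 ]]
[[-0.0891  0.0886  5.2215 -2.4385 -4.4977]
 [-0.048   0.0167  5.8159 -1.9283 -3.7914]
 [-0.04    0.0345  4.9729 -2.3821 -6.1818]
 [-0.0404 -0.027   5.5366 -1.6302 -3.8355]]
[0.5549 0.2012 0.0617] yaw -48.427180326003395 t 22.7 0.05937975936050962
```

Request:
play_rows(motion=[[0.002,0.002,0,0,0,0.01,50],[0.002,0.002,0,0,0,0.025,50],[0.002,0.002,0,0,0,0.035,50]], squeeze=5)

```text
time: 23.32
ee_pos: [0.555, 0.2012, 0.0616]
eef_rot: [0.945, 0.328, -0.0, -0.0]
ft_force: [1.7, -2.3, -1.7]
width: 0.0597
```

```bash
sed -i 's/^print("yaw".*/print("yaw",yaw,"t",s["time"])/; s/;print(np.round(d,2))//' u.py; python3 u.py;python3 k.py|head -5
```

```text
yaw -51.67870939331688 t 23.375
knurl in tool frame, shift deg (+: ring lagged cw?) [[ 0.93 -0.5 ]
 [ 0.89  0.  ]
 [ 0.87 -1.  ]]
lens twist vs first [[ 0.73 -0.5 ]
 [ 0.7   0.  ]
 [ 0.62 -1.  ]]
lens twist vs first [[0.61 3.  ]
 [0.6  3.5 ]
 [0.58 2.5 ]]
[[ 0.041   0.1352  2.2621 -2.538  -1.8726]
 [-0.286   0.1196  2.4271 -2.955  -1.0601]
 [-0.1362  0.0719  1.6805 -3.6234 -1.3338]
 [-0.0584  0.0192  1.8965 -2.8613 -0.9298]]
[0.555  0.2012 0.0616] yaw -51.57663876290768 t 23.525 0.059614481199780835
```

Request:
play_rows(motion=[[0,0,0,0,0,0.02,50],[0,0,0,0,0,0.035,50],[0,0,0,0,0,0.035,50]], squeeze=5)

```text
time: 24.15
ee_pos: [0.5553, 0.2013, 0.0616]
eef_rot: [0.953, 0.303, 0.0, 0.0]
ft_force: [3.8, -2.4, -1.6]
width: 0.0597
```

```bash
python3 u.py;python3 k.py|head -5
```

```text
yaw -54.73147063098657 t 24.2
knurl in tool frame, shift deg (+: ring lagged cw?) [[ 0.87 -0.5 ]
 [ 0.82 -1.  ]
 [ 0.81  0.  ]]
lens twist vs first [[ 0.77 -0.5 ]
 [ 0.75  0.  ]
 [ 0.68 -1.  ]]
lens twist vs first [[0.38 6.  ]
 [0.36 5.5 ]
 [0.34 5.  ]]
[[-0.0813 -0.0144  3.2511 -2.4745 -1.1659]
 [-0.0105 -0.0442  4.152  -2.2263 -1.4488]
 [ 0.0121 -0.0122  3.3759 -1.3623 -1.1312]
 [ 0.0178 -0.0213  4.3703 -2.6361 -2.4737]]
[0.5552 0.2012 0.0616] yaw -54.72411846319897 t 24.35 0.05950774625209436
```

Request:
play_rows(motion=[[0,0,0,0,0,0.015,50],[0,0,0,0,0,0.025,50],[0,0,0,0,0,0.035,50]], squeeze=5)

```text
time: 24.98
ee_pos: [0.5554, 0.2013, 0.0617]
eef_rot: [0.961, 0.277, 0.0, 0.0]
ft_force: [5.9, -1.8, -2.6]
width: 0.0597
```

```bash
python3 u.py;python3 k.py
```

```text
yaw -57.931963727991054 t 25.025
knurl in tool frame, shift deg (+: ring lagged cw?) [[ 0.89 -1.  ]
 [ 0.88 -1.5 ]
 [ 0.8  -0.5 ]]
lens twist vs first [[ 0.73 -0.5 ]
 [ 0.71  0.  ]
 [ 0.65 -1.  ]]
lens twist vs first [[ 0.08  6.  ]
 [-0.02  5.5 ]
 [-0.09 -4.5 ]]
[[-0.0543  0.2078  4.9682 -2.4993 -2.8328]
 [-0.3387  0.1023  5.5181 -2.4199 -2.8331]
 [-0.1981  0.1139  6.0876 -1.8649 -1.6657]
 [-0.1446  0.1246  4.8267 -2.3043 -2.5451]]
[0.5555 0.2013 0.0617] yaw -57.86295211439123 t 25.175 0.059896845175270025
lens_edge 0.78 [205.1 240.3] r 0.0336 deg 137.0864257001614
ring_mark 0.79 [297.1 255.3] r 0.0274 deg -68.48034477740956
lens_edge 0.93 [312.5 244.6] r 0.0353 deg 141.49319016405437
lens_edge 0.31 [300.6 232.5] r 0.0333 deg -149.8762276794881
ring_mark 0.47 [283.4 234.3] r 0.0284 deg -51.574748491858465
```

Request:
play_rows(motion=[[0,0,0,0,0,0.012,50],[0,0,0,0,0,0.024,50],[0,0,0,0,0,0.035,50]], squeeze=5)

```text
time: 25.8
ee_pos: [0.5557, 0.2012, 0.0619]
eef_rot: [0.968, 0.25, 0.001, 0.0]
ft_force: [5.4, -2.9, -0.5]
width: 0.0596
```

```bash
python3 u.py;python3 k.py
```

```text
yaw -61.09363865445504 t 25.85
knurl in tool frame, shift deg (+: ring lagged cw?) [[ 0.93 -3.5 ]
 [ 0.93 -3.  ]
 [ 0.83 -4.  ]]
lens twist vs first [[ 0.68 -0.5 ]
 [ 0.66  0.  ]
 [ 0.63 -1.  ]]
lens twist vs first [[ 0.15 -6.  ]
 [ 0.07 -5.5 ]
 [-0.01 -5.  ]]
[[-0.0422  0.2036  5.1664 -3.2652 -0.8452]
 [-0.3544  0.138   5.6424 -2.9882 -1.0756]
 [-0.2002  0.159   6.998  -3.1621 -0.4096]
 [-0.1412  0.1169  5.8792 -3.0525  0.1179]]
[0.5557 0.2013 0.0619] yaw -61.01379572152284 t 26.0 0.05970733093769918
lens_edge 0.6 [206.7 244.5] r 0.0337 deg 139.4833738770889
lens_edge 0.53 [253.2 246.5] r 0.0131 deg -147.90949868004955
ring_mark 0.72 [296.8 254. ] r 0.027 deg -69.7133274945457
lens_edge 0.74 [313.5 244. ] r 0.0376 deg 143.82483442221982
lens_edge 0.34 [298.6 237.4] r 0.0195 deg -149.52807576259454
ring_mark 0.63 [285.6 230.3] r 0.0281 deg -74.71537845474828
ring_mark 0.29 [183.9 154. ] r 0.3585 deg -81.31116513164955
```

Request:
play_rows(motion=[[0,0,0,0,0,0,50],[0,0,0,0,0,0.01,50],[0,0,0,0,0,0.02,50],[0,0,0,0,0,0.03,50]], squeeze=7)

```text
time: 26.75
ee_pos: [0.5558, 0.2012, 0.062]
eef_rot: [0.974, 0.227, 0.001, 0.0]
ft_force: [4.7, -3.8, 0.1]
width: 0.0594
```

```bash
python3 u.py;python3 k.py|head -5
```

```text
yaw -63.77941997668357 t 26.8
knurl in tool frame, shift deg (+: ring lagged cw?) [[ 0.91 -2.5 ]
 [ 0.89 -3.  ]
 [ 0.82 -2.  ]]
lens twist vs first [[ 0.7  -0.5 ]
 [ 0.69 -1.  ]
 [ 0.62  0.  ]]
lens twist vs first [[ 0.4  -6.  ]
 [ 0.34 -5.5 ]
 [ 0.26 -5.  ]]
[[-0.1326  0.2752  5.256  -1.9611  0.2766]
 [-0.4137  0.1985  4.3719 -3.1748  0.5433]
 [-0.2729  0.2123  4.8586 -2.4859 -0.0181]
 [-0.2197  0.2244  6.1488 -2.6642 -0.3455]]
[0.5558 0.2012 0.062 ] yaw -63.71299754752853 t 26.95 0.05917889271797118
```

Request:
play_rows(motion=[[0,0,0,0,0,0,100],[0,0,0,0,0,0,100],[0,0,0,0,0,0,100],[0,0,0,0,0,0,100],[0,0,0,0,0,0,100]])

```text
time: 27.82
ee_pos: [0.5549, 0.2013, 0.0615]
eef_rot: [0.974, 0.227, -0.0, -0.0]
ft_force: [0.4, 0.6, -0.1]
width: 0.087
```

Request:
play_rows(motion=[[0,0,-0.15,0,0,0,100],[0,0,-0.35,0,0,0,100],[0,0,-0.6,0,0,0,100],[0,0,-0.8,0,0,0,100],[0,0,-0.8,0,0,0,100]])

```text
time: 28.45
ee_pos: [0.5566, 0.2016, 0.2248]
eef_rot: [0.974, 0.227, 0.003, -0.001]
ft_force: [0.3, 1.2, -1.0]
width: 0.087
```

```bash
python3 - <<'E'
from h import *
W=eyes.camera("wrist");S=eyes.camera("scene");T=eyes.camera("top")
s=r.read_state();print(s["ee_pos"],s["ft_force"],s["time"],s["width"])
c=np.array([.555,.201])
for nm,p,f in(("W",W,w_at),("S",S,at_z)):
  for n,z in(("lens_edge",.04),("ring_mark",.068)):
    for d in eyes.landmark_of(p,n)[:2]:
        x=f(p,d["xy"],z)[:2];v=x-c;print(nm,n,round(d["p"],2),np.round(d["xy"],1),"r",np.round(np.hypot(*v),4),"deg",np.degrees(np.arctan2(v[1],v[0])))
for n in("cover","tray_in"):
  for nm,p in(("T",T),("S",S)):
    for d in eyes.landmark_of(p,n)[:5]:
        x=at_z(p,d["xy"],.004);print(n,nm,round(d["p"],2),x[:2]) if x[1]<-.1 else 0
cv2.imwrite("pics/l.png",np.hstack([cv2.resize(W["image"][90:270,130:370],(480,360),interpolation=cv2.INTER_CUBIC),cv2.resize(S["image"][60:330,80:320],(320,360))])[:,:,::-1])
E
```

```text
[0.5545 0.2012 0.2205] [-1.3323  0.1139 -0.2667] 28.6 0.08721209468961738
W lens_edge 0.88 [224.8 185.2] r 0.0365 deg 136.89003037582938
W ring_mark 0.63 [274.9 187. ] r 0.0255 deg -80.68672991258865
S lens_edge 0.92 [312.1 241.9] r 0.0366 deg 153.2471489571247
S lens_edge 0.26 [294.8 252.5] r 0.0194 deg 43.87301225751745
cover T 0.97 [ 0.5685 -0.2137]
cover S 0.83 [ 0.5695 -0.2098]
tray_in S 0.97 [ 0.5722 -0.2257]
```

View pics/l.png

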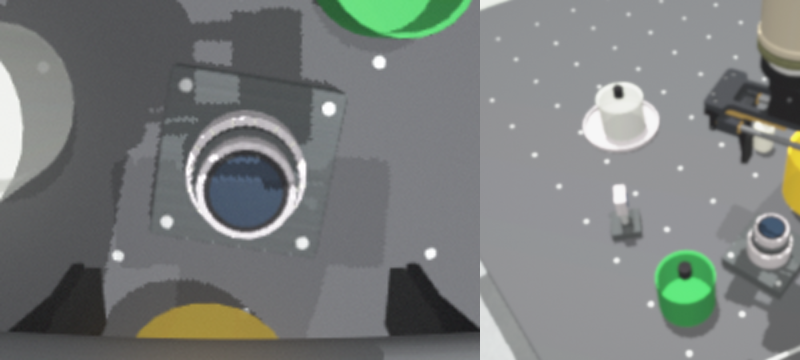

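```bash
python3 -c "
from bench import job;print(job.close_job())"
```

```text
the job is handed in; nothing more can be done
None
```

The cover now stands in the tray and the aperture ring is at its end stop. I handed the job in at about 29 s with the gripper open and clear.

- **Cover:** I lifted the smaller clear cover straight up off the lens and released it in the tray. The last pictures show it upright. It was set down at (0.576, −0.212). The final network readings put cover and tray centre 4–16 mm apart, inside the 27 mm allowed.
- **Ring:** I turned it clockwise with a light 5–8 N grip, and the fingers began to slip on it after about 77° of tool turn.
    - Raising the grip to 7 N, the measured torque reached about 0.27 N m (turning needs 0.15) and the fingers slipped fully, so I take this as the stop. That is below the clamp's 0.4 N m.
    - The index mark reads about 78° (1.36 rad) from where it began. That is just past the stated 1.35 rad, but the reading is good only to a few degrees.
- **Lens twist:** One comparison of the lower ring's top face showed about 0.5° of change. The check on its side was spoiled by changing light, and the set-screw reading shifted about 3° the opposite way to any twist from turning the ring, which I put down to noise. I see no sign of real twist.
- **Other checks:**
    - While I was turning the ring, the network's mark readings were glare on the upper ring. I tracked slip by the knurling instead.
    - I did not measure the bystanders at the end. The mirror was the only one fully visible in the last picture, and it looked undisturbed.

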